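# Make up two repair kits from the bench stock

## Task

Make up the two repair kits: the brass pipe coupling, the green tin and the black rubber mount go in the blue tray, and the square steel tube and the purple hole saw go in the red tray, each standing upright on the floor of a compartment of its own. Set the things down, do not drop them, and leave the white coupling and the blue tin where they stand.

Things in the scene. Friction and masses are not known exactly. Their poses are not given: they have to be found in the camera images.
- blue_tray: Fixed open blue metal tray, 208 x 72 mm, with three compartments in a row, each 64 x 64 mm inside; walls and dividers 4 mm thick, their tops at z = 14 mm, floor at z = 4 mm. Origin: centre of the underside, on the bench. y runs along the row, x across it, z up; compartment centres at x = 0, y = -68, 0 and +68 mm. Place, side and yaw (within 0.2 rad of the bench's) vary.
- red_tray: Fixed open red metal tray, 140 x 72 mm, with two compartments in a row, each 64 x 64 mm inside; walls and dividers 4 mm thick, their tops at z = 14 mm, floor at z = 4 mm. Origin: centre of the underside, on the bench. y runs along the row, x across it, z up; compartment centres at x = 0, y = -34 and +34 mm. Place, side and yaw (within 0.2 rad of the bench's) vary.
- brass_coupling: Brass pipe coupling, a hollow tube open at both ends, 50 mm tall; outside diameter 39 mm at both ends (lowest and topmost 12 mm) and 33 mm over the waist between z = 14 and 36 mm; about 0.16 kg. Loose, standing upright on the bench. Origin: centre of its underside; z up along its axis.
- white_coupling: White plastic pipe coupling of the same shape and size as the brass one; about 0.05 kg. It belongs to neither kit and stays where it is. Loose, standing upright on the bench. Origin: centre of its underside; z up along its axis.
- green_tin: Small sealed round tin, green with a paper band and a green lid, diameter 40 mm (lid 42 mm, from z = 42 mm up), 52 mm tall; about 0.09 kg. Loose, standing upright on the bench. Origin: centre of its underside; z up along its axis.
- blue_tin: Small sealed round tin like the green one but blue with a blue lid. It belongs to neither kit and stays where it is. Loose, standing upright on the bench. Origin: centre of its underside; z up along its axis.
- square_tube: Offcut of bare steel square tube standing on end, 40 x 40 mm outside, wall 4 mm, open through, 50 mm tall; about 0.2 kg. Its x and y axes are square to its flat sides; it stands at any yaw. Loose, standing upright on the bench. Origin: centre of its underside; z up along its axis.
- hole_saw: Purple hole saw, a round cup with its toothed mouth up, diameter 40 mm, solid purple wall up to 46 mm, steel teeth above that to 50 mm; about 0.1 kg. Loose, standing upright on the bench. Origin: centre of its underside; z up along its axis.
- rubber_mount: Black rubber buffer mount, round: foot 44 mm in diameter up to z = 6 mm, body 38 mm in diameter from z = 8 to 40 mm, narrowing to 30 mm at z = 44 mm, with a steel stud of 10 mm diameter on top reaching 52 mm; about 0.09 kg. Loose, standing upright on the bench. Origin: centre of its underside; z up along its axis.

How it is judged:
At the end, for the whole second after the job is handed in: The five kit things stand upright (0.1 rad), released and at rest, each on the floor of its own compartment of the tray named for it, within 15 mm of the compartment's centre along both tray axes. White coupling and blue tin upright, within 30 mm of their start (x of brass_coupling in the frame of blue_tray between -0.015 and 0.015 m and (y of brass_coupling in the frame of blue_tray between -0.083 and -0.053 m or y of brass_coupling in the frame of blue_tray between -0.015 and 0.015 m or y of brass_coupling in the frame of blue_tray between 0.053 and 0.083 m) and z of brass_coupling in the frame of blue_tray between 0 and 0.008 m and angle between each of brass_coupling, green_tin, rubber_mount, square_tube, hole_saw, white_coupling, blue_tin's own z axis and vertical below 0.1 rad and linear speed of each of brass_coupling, green_tin, rubber_mount, square_tube, hole_saw below 0.02 m/s and angular speed of each of brass_coupling, green_tin, rubber_mount, square_tube, hole_saw below 0.2 rad/s and contact force between the fingers and brass_coupling below 0.1 N and x of green_tin in the frame of blue_tray between -0.015 and 0.015 m and (y of green_tin in the frame of blue_tray between -0.083 and -0.053 m or y of green_tin in the frame of blue_tray between -0.015 and 0.015 m or y of green_tin in the frame of blue_tray between 0.053 and 0.083 m) and z of green_tin in the frame of blue_tray between 0 and 0.008 m and contact force between the fingers and green_tin below 0.1 N and x of rubber_mount in the frame of blue_tray between -0.015 and 0.015 m and (y of rubber_mount in the frame of blue_tray between -0.083 and -0.053 m or y of rubber_mount in the frame of blue_tray between -0.015 and 0.015 m or y of rubber_mount in the frame of blue_tray between 0.053 and 0.083 m) and z of rubber_mount in the frame of blue_tray between 0 and 0.008 m and contact force between the fingers and rubber_mount below 0.1 N and x of square_tube in the frame of red_tray between -0.015 and 0.015 m and (y of square_tube in the frame of red_tray between -0.049 and -0.019 m or y of square_tube in the frame of red_tray between 0.019 and 0.049 m) and z of square_tube in the frame of red_tray between 0 and 0.008 m and contact force between the fingers and square_tube below 0.1 N and x of hole_saw in the frame of red_tray between -0.015 and 0.015 m and (y of hole_saw in the frame of red_tray between -0.049 and -0.019 m or y of hole_saw in the frame of red_tray between 0.019 and 0.049 m) and z of hole_saw in the frame of red_tray between 0 and 0.008 m and contact force between the fingers and hole_saw below 0.1 N and distance of each of white_coupling, blue_tin from where it was at the start of the episode below 0.03 m); the robot touches nothing.
It fails at once if a kit thing is dropped or thrown (not held while its underside is more than 50 mm above the bench) ((height (world z) of brass_coupling above 0.05 m and contact force between the fingers and brass_coupling below 0.05 N) or (height (world z) of green_tin above 0.05 m and contact force between the fingers and green_tin below 0.05 N) or (height (world z) of rubber_mount above 0.05 m and contact force between the fingers and rubber_mount below 0.05 N) or (height (world z) of square_tube above 0.05 m and contact force between the fingers and square_tube below 0.05 N) or (height (world z) of hole_saw above 0.05 m and contact force between the fingers and hole_saw below 0.05 N)).
It fails at once if the white coupling, which stays in stock, is shifted by more than 30 mm or knocked over (distance of white_coupling from where it was at the start of the episode above 0.03 m or angle between white_coupling's own z axis and vertical above 0.4 rad).
It fails at once if the blue tin, which stays in stock, is shifted by more than 30 mm or knocked over (distance of blue_tin from where it was at the start of the episode above 0.03 m or angle between blue_tin's own z axis and vertical above 0.4 rad).
It also fails if it takes over 120 s, if anything falls off the work surface, if the arm or the gripper's body presses on something with over 40 N, if the wrist force passes 120 N, or if a joint passes its speed limit or range.

## Robot

A 7-joint arm with a two-finger parallel gripper is mounted at the origin on the work surface. World frame = base frame: x ahead of the robot, y to its left, z up, the work surface at z = 0. Lengths are in m, angles in rad, forces in N, time in s.
With the tool pointing down it reaches from about 0.425 to 0.95 m from the base axis. Payload 4.7 kg.
Tool frame: the origin (TCP) lies between the finger pads; the fingertips stand 25 mm ahead of it and the grasp point (between the pads) lies 6 mm ahead of it; x points along the fingers, z is the direction in which the jaws open and shut, and the axes are right-handed (so a half turn about x gives the same grasp; the last joint's range is limited). The gripper opens to 85 mm and grips with 20 to 120 N. Pads are 22 mm wide; open, the fingers measure 114 mm over their backs; the gripper's body (76 mm by 85 mm) begins 54 mm behind the grasp point. The pads swing forward as they close: fully open they stand 13 mm farther back than shut.
Start: joints at [1.28, 0.469, -0.049, 1.532, 0.024, 1.141, -0.082], TCP at [0.175, -0.652, 0.256] pointing down, gripper open.
Joint ranges: [-2.59, 2.59], [-0.33, 1.99], [-1.39, 1.29], [0.1, 2.45], [-1.04, 4.18], [0.21, 1.99], [-2.66, 2.66]. Speed limits (rad/s): [2.57, 2.57, 3.14, 3.14, 3.14, 3.14, 3.14].

## Interface

Orientations are given as a 3x3 rotation matrix whose columns are the frame's x, y, z axes.
In Python, from rig import * gives the robot as it stands. Calls block until the motion is done:
- movep(position, orientation): joint-space move of the TCP to a pose.
- move_l(position, attitude=None, feed=0.15, until_force=None): straight line of the TCP; attitude=None keeps the orientation; feed is the mean speed in m/s. With until_force (N) it stops when the force on the tool has changed by that much, and returns True; else False.
- move_joints(angles): joint-space move.
- command_gripper(opening, newtons=None): finger opening in m; newtons is the grip in N (None keeps the last); returns when the fingers have stopped.
- sleep(seconds).
- inverse_kinematics(position, orientation): joint angles nearest the present ones, or None.
- sense(): the state.
- camera(name): name is "scene" or "top" or "wrist"; returns (picture, depth): 384x512x3 uint8, red, green, blue; 384x512 float32, m along the optical axis (not along the pixel's ray), 0 where there is no reading.
- camera_params(name): a dict with "K" (3x3 intrinsics, pixels), "position" and "rotation" of the camera in the world; the wrist camera has in their place "tool_from_camera" (4x4, takes a point from camera to tool coordinates, whose origin is the TCP and whose axes are the tool frame's). Camera axes: x right, y down, z forward; pixel columns grow to the right and rows downward; lengths in m; the calibration is good to about 2 mm. The wrist camera is an equidistant fisheye: a pixel r from the principal point sees the ray r / f radians off the axis. A picture is of the moment at which its call begins: read the wrist's pose just before it. camera_params takes no time and is no camera call.
A pose or a line that the arm cannot do raises Unreachable and nothing moves.
- finish_job(): hands the job in, once; it reports no verdict.
The state is a dict: "time_s": time; "joint_pos": joint angles; "qd": joint speeds; "joint_efforts": joint torques, N m; "position": TCP position; "tcp_rot": TCP orientation; "wrist_force": force on the tool from outside, world axes, zero at the start; "ft_torque": the same for the moment, N m; "finger_gap": finger opening in m.
Only numpy, scipy, OpenCV 4.12 (cv2) and the standard library are available. Lean on these libraries where they do the work, as an engineer would, in place of code of your own. Each camera call takes 0.05 s, during which the arm holds its last target.

## Working session

There is one attempt and no reset: what is moved stays moved. The work goes in short steps, each a Python script; the robot and the scene stay as the last script left them, time stands still between calls to the robot, and variables do not carry over. Pictures are saved under pics/ and viewed, and the job is handed in when it is done.

```bash
ls; mkdir -p pics
python3 - <<'E'
from rig import *
import cv2,numpy as np
for n in ("scene","top"):
    im,d=camera(n); cv2.imwrite(f"pics/{n}0.png",im[:,:,::-1]); np.savez(f"{n}0.npz",im=im,d=d)
    p=camera_params(n); print(n,p); print(d.min(),d.max())
print(camera_params("wrist")); s=sense(); print(s)
E
```

```text
pics
scene {'K': array([[438.91340985,   0.        , 246.78881342],
       [  0.        , 438.91340985, 185.69061843],
       [  0.        ,   0.        ,   1.        ]]), 'position': array([0.90224479, 0.41361438, 0.92072318]), 'rotation': array([[-0.69415351,  0.59993759, -0.39777605],
       [ 0.71982566,  0.57747702, -0.38518996],
       [-0.0013834 , -0.55371037, -0.83270818]])}
0.0 2.7986705
top {'K': array([[401.62514471,   0.        , 256.85885129],
       [  0.        , 401.62514471, 195.7393575 ],
       [  0.        ,   0.        ,   1.        ]]), 'position': array([ 0.3861448 , -0.01076674,  0.86950154]), 'rotation': array([[ 0.00475635, -0.9941804 ,  0.10762296],
       [-0.99980305, -0.00265414,  0.01966788],
       [-0.01926777, -0.10769531, -0.99399722]])}
0.0 0.9341373
{'K': array([[297.31863964,   0.        , 256.57955733],
       [  0.        , 297.31863964, 194.59478028],
       [  0.        ,   0.        ,   1.        ]]), 'tool_from_camera': array([[ 7.79711581e-04, -2.70033439e-01,  9.62850629e-01,
        -1.16208775e-01],
       [-7.74368903e-04, -9.62850796
[... 361 characters left out ...]
: array([-4.19622190e-04, -5.47949602e-05,  1.77178983e-04, -1.71139036e-03,
        2.51102181e-04, -2.07635650e-03, -1.55595440e-03]), 'joint_efforts': array([ 5.58450097e-05, -5.11520183e+01, -4.72228986e-02, -2.38390195e+01,
        1.07130301e-02,  4.34158661e-03,  1.23429561e-05]), 'position': array([ 0.17459628, -0.65152341,  0.25535422]), 'tcp_rot': array([[-4.98825770e-04,  9.65926189e-01,  2.58817209e-01],
       [ 1.72123353e-03,  2.58817687e-01, -9.65924657e-01],
       [-9.99998394e-01, -3.63432518e-05, -1.79168948e-03]]), 'wrist_force': array([-0.08160457,  1.11675541, -0.38211793]), 'ft_torque': array([-0.04522044,  0.00331011, -0.01615046]), 'finger_gap': 0.08545629793492734}
```

View pics/top0.png

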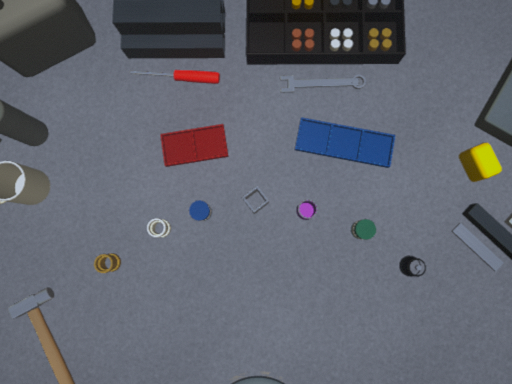

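View pics/scene0.png

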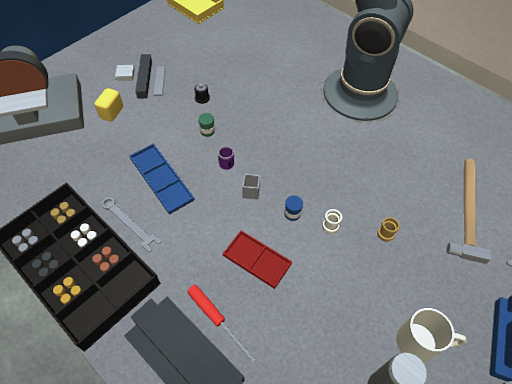

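The top view shows the whole layout, with pixel positions (col, row):

- **Kit things:** brass (108,263), square tube (257,201), hole saw (306,210), green tin (365,229), mount (413,266).
- **Stay in place:** white coupling (158,228), blue tin (200,211).
- **Trays:** red (194,146), blue (345,142).

The scene view agrees. Next I'll localise them from the depth points.

```bash
cat > vis.py <<'E'
import numpy as np,cv2
def cloud(d,p):
    v,u=np.indices(d.shape); K=p['K']
    c=np.stack([(u-K[0,2])/K[0,0]*d,(v-K[1,2])/K[1,1]*d,d],-1)
    return c@p['rotation'].T+p['position']
def project(P,p):
    c=(np.asarray(P)-p['position'])@p['rotation']; K=p['K']
    return c[...,:2]/c[...,2:]*K[0,0]+K[:2,2]
def onplane(uv,z,p):
    uv=np.asarray(uv,float);K=p['K']
    r=np.c_[(uv-K[:2,2])/K[0,0],np.ones(len(uv))]@p['rotation'].T
    return p['position']+r*((z-p['position'][2])/r[:,2])[:,None]
E
python3 - <<'E'
from rig import camera_params
from vis import *
P={n:camera_params(n) for n in("top","scene")}
px=dict(brass=(108,263),white=(158,228),bluetin=(200,211),tube=(257,201),saw=(306,210),green=(365,229),mount=(413,266))
H=dict(brass=.05,white=.05,bluetin=.052,tube=.05,saw=.05,green=.052,mount=.04)
D={n:np.load(n+"0.npz") for n in P}
C={n:cloud(D[n]['d'],P[n]) for n in P}
for n in P:
    z=C[n][...,2][D[n]['d']>0]; b=z[abs(z)<.02]; print(n,'bench z',np.median(b),b.std(), (D[n]['d']==0).mean())
for k,u in px.items():
    c0=onplane([u],H[k],P['top'])[0,:2]
    print(k,c0.round(4))
    for n in P:
        c=C[n]; ok=(D[n]['d']>0)&(np.hypot(*(np.moveaxis(c[...,:2],-1,0)-c0[:,None,None]))<.045)&(c[...,2]>.012)
        q=c[ok]; zt=np.percentile(q[:,2],97); t=q[abs(q[:,2]-(H[k]))<.007]
        if len(t)<5: print(n,len(q),zt);continue
        (cx,cy),r=cv2.minEnclosingCircle(t[:,:2].astype(np.float32))
        print('  ',n,len(q),len(t),'zt%.4f'%zt,'circ',np.round([cx,cy,r],4),'rect',np.round(np.hstack(cv2.minAreaRect(t[:,:2].astype(np.float32))),4))
E
```

```text
top bench z 0.0017024718443537923 0.0028408454101958238 0.0040435791015625
scene bench z 0.0012931859393155998 0.003457377435722768 0.004002888997395833
brass [0.3367 0.3071]
   top 351 157 zt0.0533 circ [0.3368 0.3179 0.0197] rect [3.36600e-01 3.17300e-01 3.79000e-02 3.65000e-02 8.89532e+01]
   scene 338 129 zt0.0529 circ [0.3367 0.3159 0.0206] rect [3.38600e-01 3.15500e-01 3.87000e-02 3.64000e-02 4.42131e+01]
white [0.408  0.2073]
   top 281 134 zt0.0530 circ [0.4097 0.2123 0.0195] rect [0.41   0.2118 0.0369 0.037  1.338 ]
   scene 316 118 zt0.0524 circ [0.4107 0.2093 0.0202] rect [4.10600e-01 2.10200e-01 3.66000e-02 3.88000e-02 8.41429e+01]
bluetin [0.443  0.1216]
   top 361 327 zt0.0561 circ [0.4452 0.1245 0.0207] rect [4.45200e-01 1.23900e-01 3.99000e-02 4.03000e-02 4.59528e+01]
   scene 358 239 zt0.0553 circ [0.4454 0.1224 0.0224] rect [ 0.4467  0.1228  0.0402  0.0409 13.2343]
tube [0.464  0.0051]
   top 211 150 zt0.0541 circ [0.4683 0.0092 0.0273] rect [4.69100e-01 9.70000e-03 4.00000e-02 4.01000e-02 3.78741e+01]
   scene 353 140 zt0.0526 circ [0.471  0.0092 0.0268] rect [4.69
[... 167 characters left out ...]
039  21.4622]
   scene 292 91 zt0.0516 circ [ 0.4494 -0.0989  0.0217] rect [ 4.49500e-01 -9.92000e-02  4.15000e-02  3.81000e-02  4.44806e+01]
green [ 0.4077 -0.2133]
   top 395 343 zt0.0558 circ [ 0.4079 -0.2135  0.0214] rect [ 4.08100e-01 -2.12800e-01  4.06000e-02  4.01000e-02  4.23578e+01]
   scene 289 171 zt0.0558 circ [ 0.41   -0.2158  0.0218] rect [ 4.09700e-01 -2.15200e-01  4.12000e-02  4.03000e-02  4.65673e+01]
mount [ 0.3337 -0.3112]
   top 218 122 zt0.0541 circ [ 0.3325 -0.3162  0.0196] rect [ 3.32500e-01 -3.15400e-01  3.71000e-02  3.62000e-02  6.98006e+01]
   scene 148 69 zt0.0517 circ [ 0.3353 -0.3167  0.019 ] rect [ 3.38000e-01 -3.13300e-01  2.60000e-02  3.75000e-02  5.05027e+01]
```

Run:
```python
from rig import camera_params
from vis import *
for n in("top","scene"):
    p=camera_params(n); im=np.load(n+"0.npz")['im']; hsv=cv2.cvtColor(im,cv2.COLOR_RGB2HSV); h,s,v=cv2.split(hsv)
    for k,m in dict(blue=(h>100)&(h<125)&(s>130)&(v>45),red=((h<8)|(h>172))&(s>130)&(v>45)).items():
        nl,lab,st,ce=cv2.connectedComponentsWithStats(m.astype(np.uint8))
        for i in range(1,nl):
            if 1000<st[i,4]<9000:
                cs,_=cv2.findContours((lab==i).astype(np.uint8),cv2.RETR_EXTERNAL,cv2.CHAIN_APPROX_NONE)
                cc=max(cs,key=cv2.contourArea)[:,0]
                q=onplane(cc,.014,p)[:,:2]; r=cv2.minAreaRect(q.astype(np.float32))
                print(n,k,ce[i].round(),np.round(np.hstack(r),4))
```

```text
top blue [345. 142.] [ 5.96500e-01 -1.83300e-01  2.06600e-01  7.28000e-02  7.90509e+01]
top red [194. 145.] [0.5901 0.1443 0.0726 0.1383 9.5464]
scene blue [56. 21.] [ 0.4383 -0.8631  0.3075  0.5153 43.8399]
scene blue [162. 178.] [ 5.99800e-01 -1.81300e-01  2.12100e-01  7.16000e-02  7.90473e+01]
scene blue [502. 340.] [ 0.3711  0.6147  0.1781  0.0386 25.5377]
scene red [257. 259.] [0.5935 0.1447 0.0744 0.1402 9.4832]
```

Run:
```python
import cv2
a=cv2.imread('pics/top0.png')[110:290,80:440]
cv2.imwrite('pics/top0z.png',cv2.resize(a,None,fx=2.2,fy=2.2,interpolation=cv2.INTER_CUBIC))
```

```text
(no output)
```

View pics/top0z.png

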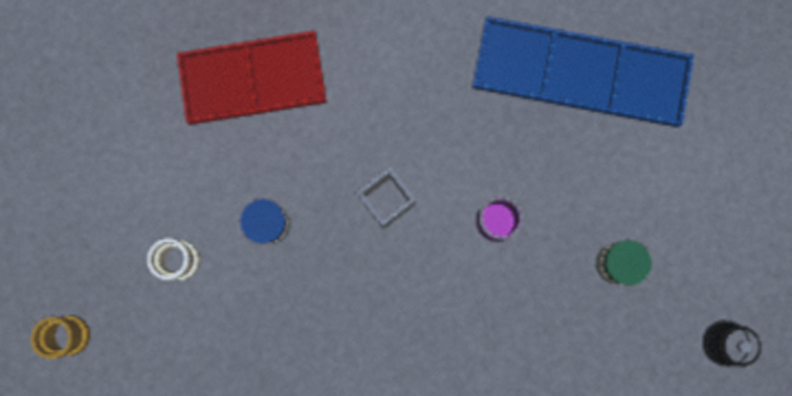

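The two views agree to about 2–3 mm, so I'll average them. I'll grip with the jaws radial, because the neighbours stand tangentially. I'll release with the jaws across the tray row and the fingertips above the walls. Before moving, I'll check that every pose is reachable.

```bash
cat > job.py <<'E'
from rig import *
import numpy as np
def R(a): 
    z=np.array([np.cos(a),np.sin(a),0]); x=np.array([0,0,-1.]); return np.c_[x,np.cross(z,x),z]
BT=(np.array([.5982,-.1823]),np.radians(79.05-90)); RT=(np.array([.5918,.1445]),np.radians(9.5))
def comp(T,y): c,a=T; return c+y*np.array([-np.sin(a),np.cos(a)])
# xy, pick jaw angle, h (TCP above underside), tray, y, grip
O=dict(green=((.409,-.2142),None,.038,BT,0,40),mount=((.3345,-.316),None,.039,BT,-.068,40),
 brass=((.3372,.3165),None,.046,BT,.068,50),tube=((.4696,.0087),np.radians(38),.039,RT,.034,60),
 saw=((.4492,-.0982),None,.039,RT,-.034,40))
def info(k):
    xy,a,h,T,y,g=O[k]; xy=np.array(xy)
    return xy,(np.arctan2(xy[1],xy[0]) if a is None else a),h,comp(T,y),T[1],g
def pick(k,up=.09):
    xy,a,h,*_,g=info(k); p=lambda z:[xy[0],xy[1],z]
    command_gripper(.085); movep(p(.16),R(a)); move_l(p(h),feed=.12); command_gripper(0,g)
    gap=sense()['finger_gap']; move_l(p(h+up),feed=.12); s=sense()
    print(k,'gap',gap,s['finger_gap'],'t',s['time_s'],s['position'].round(4),s['wrist_force'].round(2))
def place(k,up=.09):
    xy,_,h,c,a,g=info(k); p=lambda z:[c[0],c[1],z]
    move_l(p(h+up),R(a),feed=.2); move_l(p(h+.014),feed=.1)
    hit=move_l(p(h+.001),feed=.02,until_force=4); s=sense(); print('hit',hit,'base z',s['position'][2]-h,s['finger_gap'],s['wrist_force'].round(2))
    command_gripper(.07); move_l(p(.16),feed=.15); print('t',sense()['time_s'])
E
python3 - <<'E'
from job import *
for k in O:
    xy,a,h,c,b,g=info(k)
    for q,z,an in((xy,h,a),(xy,.16,a),(c,h+.09,b),(c,h,b)):
        j=inverse_kinematics([*q,z],R(an)); print(k,c.round(3),None if j is None else np.round(j,2))
E
```

```text
green [ 0.598 -0.182] [ 0.68  0.49 -0.35  2.19  0.34  0.52 -0.41]
green [ 0.598 -0.182] [ 0.79  0.28 -0.46  2.1   0.17  0.79 -0.26]
green [ 0.598 -0.182] [ 0.62  0.58 -0.55  1.75  0.37  0.91 -0.28]
green [ 0.598 -0.182] [ 0.59  0.7  -0.5   1.8   0.47  0.76 -0.35]
mount [ 0.585 -0.249] [ 0.87  0.47 -0.25  2.2   0.24  0.5  -0.32]
mount [ 0.585 -0.249] [ 0.94  0.26 -0.32  2.11  0.12  0.78 -0.21]
mount [ 0.585 -0.249] [ 0.68  0.59 -0.49  1.73  0.33  0.91 -0.14]
mount [ 0.585 -0.249] [ 0.65  0.7  -0.44  1.78  0.41  0.76 -0.2 ]
brass [ 0.611 -0.116] [ 0.04  0.81 -1.18  2.16  1.    0.92 -1.01]
brass [ 0.611 -0.116] [ 0.08  0.5  -1.17  2.08  0.58  0.94 -0.65]
brass [ 0.611 -0.116] [ 0.55  0.58 -0.6   1.75  0.4   0.93 -0.41]
brass [ 0.611 -0.116] [ 0.51  0.7  -0.56  1.8   0.5   0.78 -0.49]
tube [0.586 0.178] [ 0.36  0.54 -0.59  2.16  0.54  0.59  0.04]
tube [0.586 0.178] [ 0.67  0.41 -0.94  2.07  0.43  0.87  0.14]
tube [0.586 0.178] [ 0.31  0.73 -1.    1.77  0.7   1.05 -0.78]
tube [0.586 0.178] [ 0.11  0.73 -0.67  1.82  0.61  0.8  -0.71]
saw [0.597 0.111] [ 0.49  0.5  -0.45  2.19  0.42  0.54 -0.49]
saw [0.597 0.111] [ 0.64  0.3  -0.61  2.1   0.24  0.81 -0.32]
saw [0.597 0.111] [ 0.31  0.63 -0.8   1.79  0.55  0.96 -0.55]
saw [0.597 0.111] [ 0.15  0.69 -0.57  1.84  0.52  0.76 -0.53]
```

Run:
```python
from job import *
import cv2
pick('green')
im,d=camera('wrist'); cv2.imwrite('pics/w1.png',im[:,:,::-1])
im,d=camera('scene'); cv2.imwrite('pics/s1.png',im[:,:,::-1])
```

```text
green gap 0.040935235201224204 0.04064445317230395 t 4.7 [ 0.4084 -0.214   0.1274] [ 0.2  -0.16 -0.77]
```

View pics/w1.png

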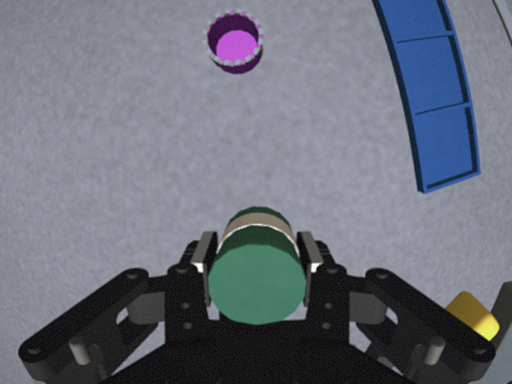

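View pics/s1.png

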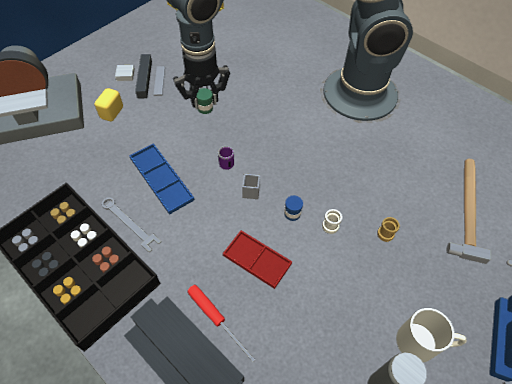

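The wrist view shows the green tin held upright and centred between the pads at about (258,275). The scene view shows it lifted at (205,100). I'll place it and then pick the mount.

```bash
python3 - <<'E'
from job import *
import cv2
place('green')
im,d=camera('wrist'); cv2.imwrite('pics/w2.png',im[:,:,::-1])
pick('mount')
im,d=camera('wrist'); cv2.imwrite('pics/w3.png',im[:,:,::-1])
E
python3 -c "
import cv2,numpy as np
a=np.hstack([cv2.imread('pics/w2.png'),cv2.imread('pics/w3.png')]);cv2.imwrite('pics/w23.png',cv2.resize(a,(800,300)))"
```

```text
hit True base z 0.004575448954040363 0.04082147241765323 [-0.97  0.44  3.45]
t 8.6583
mount gap 0.03667658410296532 0.03681623814104609 t 12.7083 [ 0.3339 -0.3157  0.1284] [-0.82  0.21 -1.61]
```

View pics/w23.png

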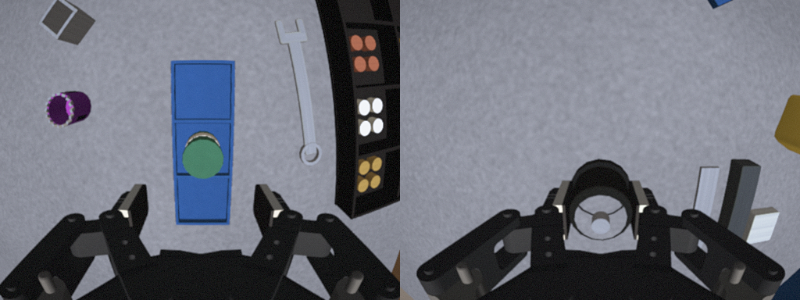

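The left half shows the tin upright in the middle blue compartment at about (203,157). The right half shows the mount held centred at (600,205). The floor was felt at base z = 4.6 mm, as expected. I'll place the mount and pick the brass coupling.

```bash
python3 - <<'E'
from job import *
import cv2
place('mount')
im,d=camera('top'); cv2.imwrite('pics/t4.png',im[100:300,80:440,::-1])
pick('brass')
im,d=camera('wrist'); cv2.imwrite('pics/w4.png',im[:,:,::-1])
E
python3 -c "
import cv2,numpy as np
a=np.hstack([cv2.resize(cv2.imread('pics/t4.png'),(500,278)),cv2.resize(cv2.imread('pics/w4.png'),(300,225)).copy() if 0 else cv2.copyMakeBorder(cv2.resize(cv2.imread('pics/w4.png'),(300,225)),0,53,0,0,0)]);cv2.imwrite('pics/c4.png',a)"
```

```text
hit True base z 0.004733031101466806 0.036588343463321224 [-0.55 -0.03  4.34]
t 16.9833
brass gap 0.036991069141779416 0.0371879092052055 t 22.0583 [0.3369 0.3159 0.1353] [-0.5  -0.27 -1.3 ]
```

View pics/c4.png

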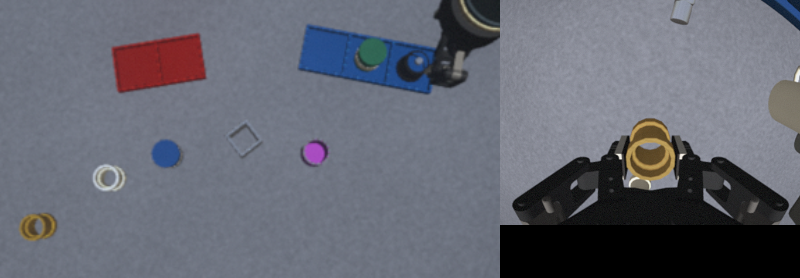

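The left half shows the tin and mount standing in the blue tray at (372,53) and (415,65). The right half shows the brass coupling held by its upper collar, upright. I'll place it and pick the tube.

```bash
python3 - <<'E'
from job import *
import cv2
place('brass')
im,d=camera('wrist'); cv2.imwrite('pics/w5.png',im[:,:,::-1])
pick('tube')
im,d=camera('wrist'); cv2.imwrite('pics/w6.png',im[:,:,::-1])
E
python3 -c "
import cv2,numpy as np
a=np.hstack([cv2.imread('pics/w5.png'),cv2.imread('pics/w6.png')]);cv2.imwrite('pics/w56.png',cv2.resize(a,(800,300)))"
```

```text
hit True base z 0.004720760938224718 0.037039323531248024 [-1.91  0.51  3.77]
t 27.5417
tube gap 0.03940760565696522 0.03913712400969062 t 31.2083 [0.4689 0.0085 0.1283] [-0.06 -0.31 -3.66]
```

View pics/w56.png

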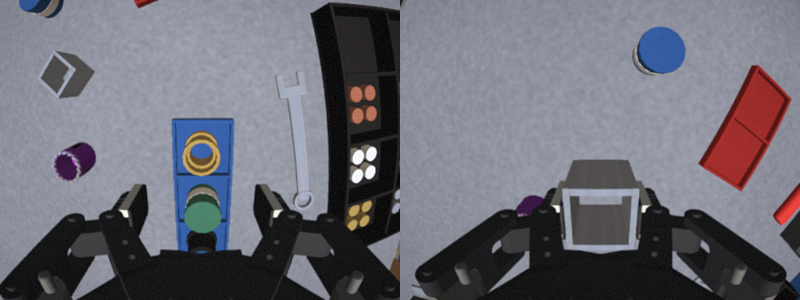

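The left half shows the brass coupling upright in the third blue compartment at about (202,155). The right half shows the tube held square in the jaws at (600,220). I'll place it, then pick and place the saw.

```bash
python3 - <<'E'
from job import *
import cv2
place('tube')
pick('saw')
im,d=camera('wrist'); cv2.imwrite('pics/w7.png',im[:,:,::-1])
place('saw')
movep([.45,.0,.3],R(0)); movep([.175,-.652,.256],R(-1.31))
for n in("scene","top"):
    im,d=camera(n); cv2.imwrite(f"pics/{n}9.png",im[:,:,::-1]); np.savez(f"{n}9.npz",im=im,d=d)
print(sense()['time_s'])
from vis import *
P={n:camera_params(n) for n in("top","scene")}
H=dict(brass=.05,tube=.05,saw=.05,green=.052,mount=.04)
items=[(k,info(k)[3],info(k)[4],H[k]+.004) for k in O]+[('white',np.array([.4102,.2108]),0,.05),('bluetin',np.array([.4455,.1235]),0,.052)]
for k,c0,a,hh in items:
    for n in P:
        D=np.load(n+'9.npz')['d']; c=cloud(D,P[n]); ok=(D>0)&(np.hypot(c[...,0]-c0[0],c[...,1]-c0[1])<.033)&(abs(c[...,2]-hh-.002)<.007)
        t=c[ok][:,:2].astype(np.float32); (x,y),r=cv2.minEnclosingCircle(t); e=np.array([x,y])-c0
        print(k,n,len(t),'tray-frame err mm',np.round(1000*np.array([e@[np.cos(a),np.sin(a)],e@[-np.sin(a),np.cos(a)]]),1),'r',round(r,4))
E
python3 -c "
import cv2,numpy as np
a=np.hstack([cv2.imread('pics/top9.png'),cv2.imread('pics/scene9.png')]);cv2.imwrite('pics/c9.png',cv2.resize(a,(800,300)))"
```

```text
hit True base z 0.0045598692835002105 0.03887237061184777 [-0.3  -0.94  4.71]
t 35.1917
saw gap 0.039267364771115844 0.03972762935391453 t 39.2167 [ 0.4486 -0.0983  0.1284] [-0.01  0.17 -1.6 ]
hit True base z 0.0046948623029083175 0.03958168234835592 [-0.74 -0.46  4.73]
t 43.45
46.9917
green top 327 tray-frame err mm [-0.6  1. ] r 0.0211
green scene 203 tray-frame err mm [-0.1 -1.6] r 0.0224
mount top 114 tray-frame err mm [-2.5 -0.2] r 0.0192
mount scene 76 tray-frame err mm [ 0.2 -2.3] r 0.0195
brass top 118 tray-frame err mm [-2.3  1.6] r 0.0195
brass scene 96 tray-frame err mm [-1.3 -0.3] r 0.0202
tube top 170 tray-frame err mm [-0.3  1.6] r 0.0274
tube scene 163 tray-frame err mm [-0.7 -1. ] r 0.0275
saw top 97 tray-frame err mm [-0.5  1.2] r 0.0202
saw scene 96 tray-frame err mm [-0.3 -1.3] r 0.0206
white top 126 tray-frame err mm [-0.3  1.3] r 0.0197
white scene 106 tray-frame err mm [ 0.5 -1.4] r 0.0203
bluetin top 322 tray-frame err mm [-0.3  1.1] r 0.0209
bluetin scene 227 tray-frame err mm [-0.4 -1.3] r 0.0223
```

View pics/c9.png

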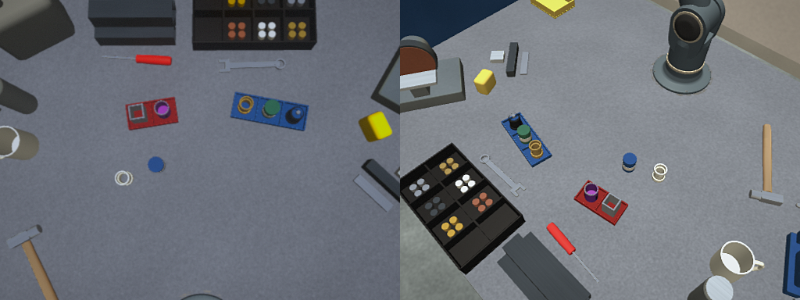

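View pics/scene9.png

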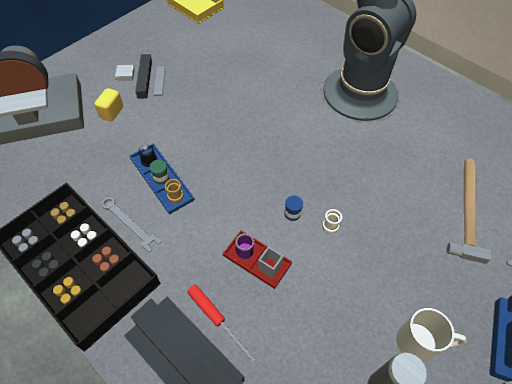

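The scene view shows the mount, tin and coupling upright in the blue tray at (147,156), (159,170) and (173,189). The saw and tube stand in the red tray at (245,244) and (270,261). The white coupling (332,220) and blue tin (293,207) haven't moved. I'm handing the job in.

```bash
python3 -c "
from rig import *
finish_job()"
```

```text
the job is handed in; nothing more can be done
```

Both kits are made up and the job is handed in, after about 47 s of robot time. `finish_job()` reports no verdict.

- **Blue tray:** the rubber mount, green tin and brass coupling stand in compartments of their own.
- **Red tray:** the hole saw and square tube stand in compartments of their own.
- **Setting down:** each one was lowered until the force sensor felt the tray floor. By then its underside was at about 4.6 mm, against a nominal floor of 4 mm, and only then did the gripper open.

**Last checks:** both overhead cameras put all five within about 2.5 mm of their compartment centres, with 15 mm allowed. They look upright in the pictures, and the arm was clear of everything. The white coupling and blue tin measured within 1.5 mm of their starting places.

**Disagreements:** the two cameras differ from each other by 2–3 mm, in line with their calibration. The finger opening read up to about 2 mm under the nominal size for the mount and the brass coupling, and about 1 mm over for the green tin. No check failed.

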